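Proof-pull a splash guard with a clip-on spring gauge

TASK

Proof-test the mounting of the low orange splash guard with the blue spring gauge: snap the gauge's clip down over the guard's top edge until it is fully seated, and let go of it. Then take the black knob and draw the rod out of the barrel against its spring until the mouth of the barrel stands within the rod's red band, not as far as the rod's end stop. Finish while holding the knob there, still pulling, and leave the glassware undisturbed.

Things in the scene. Friction and masses are not known exactly. Their poses are not given: they have to be found in the camera images.
- guard_edge (a point): Middle of the top edge of the orange splash guard, an upright plate fixed to the worktop: 8 mm thick (its own x), 110 mm wide (its own y), top edge 80 mm above the worktop, on two aluminium feet (64 mm along x, 20 mm wide, 26 mm high) at y = +-41 mm. Its yaw varies (-0.4 to 0 rad); its own -x looks roughly towards the robot.
- gauge_grip (a point): Centre of the grip fin on the loose gauge's blue clip head, 74 mm above its underside, straight over the slot. Fin 18 mm wide (gauge's y), 36 long (x), 60 to 86 mm up; below it the head, 30 wide, 40 long, 30 to 60 mm up. Gauge stands upright, 0.23 kg; its x runs from knob to clip, roughly away from the robot (yaw -0.7 to -0.2). Clip by pushing straight down, gauge x along guard x, 3 to 10 N.
- gauge_seat (a point): Centre of the roof of the clip's slot, 30 mm above the gauge's underside, 44 mm below gauge_grip; gauge's axes. Slot open downward, along the gauge's y, 10 mm wide (x), with flared lips below that catch the edge up to about 4 mm off-centre. Near side (-x): fixed jaw; far side (+x): 7 mm rigid lip, below it the sprung jaw between two cheeks. Fully seated, this point lies on the guard's edge.
- gauge_knob (a point): Centre of the grip of the rod's black knob: 16 mm wide (gauge's y), 20 high, 34 long (x), with a 28 mm flange at its outer (-x) end that stops slipping. On the barrel's axis, 16 mm above the slot's roof; with the rod in, 113 mm to the -x side of the slot. 14 mm of bare rod lies between knob and barrel. Gauge's axes; it moves to the gauge's -x as the rod is drawn.
- gauge_rod (a joint): Rod extension, m: 0 fully in (as the inner spring keeps it), 0.065 at its end stop. Pull along the gauge's -x: 2 N at 0, plus 1 N per 10 mm. The red band on the steel rod, 14 mm long, reaches the barrel's mouth at 0.033 and has wholly left it at 0.047 (centre 0.040, 6 N); behind it the rod is black.
- gauge_jaw (a joint): Opening of the clip's sprung jaw, rad: 0 shut (empty); about 0.05 to 0.2 when gripping the guard; 0.4 at most.
- gauge: The whole spring gauge, about 176 mm long, origin at the underside of the clip, midway in the slot: blue clip head with a steel counterweight at +x, aluminium barrel 24 mm thick (x -82 to -20 mm, mouth at -82 mm), black foot under the barrel at x = -70 mm (22 mm wide, 10 mm long), rod and knob at -x. z up.
- guard: The whole orange splash guard, origin on the worktop under the middle of the plate; x across the plate, z up.
- jar: Glass jar with black lid, 68 mm across, 106 mm high: bystander, origin at its underside.
- beaker: Small beaker, 49 mm across, 56 mm high: bystander, origin at its underside.
- vial_white: White-capped vial, 24 mm across, 43 mm high: bystander, origin at its underside.
- vial_5: Tall white-capped vial, 26 mm across, 58 mm high: bystander, origin at its underside.

How it is judged:
On the way, in this order (a step that is already met when the one before it is completed fails the run):
1. the clip is fully seated on the guard's edge, its sprung jaw grips the plate, and the gauge is let go (z of gauge_seat in the frame of guard_edge between -0.006 and 0.006 m and x of gauge_seat in the frame of guard_edge between -0.005 and 0.005 m and y of gauge_seat in the frame of guard_edge between -0.045 and 0.045 m and value of joint gauge_jaw above 0.03 rad and angle between gauge_seat's own z axis and vertical below 0.15 rad and not (contact force between the fingers and gauge above 0.1 N)), for 0.2 s.
2. the rod is drawn until the barrel's mouth stands within the red band, held by the knob (z of gauge_seat in the frame of guard_edge between -0.006 and 0.006 m and x of gauge_seat in the frame of guard_edge between -0.005 and 0.005 m and y of gauge_seat in the frame of guard_edge between -0.045 and 0.045 m and value of joint gauge_jaw above 0.03 rad and angle between gauge_seat's own z axis and vertical below 0.15 rad and value of joint gauge_rod between 0.033 and 0.047 m and velocity of joint gauge_rod between -0.01 and 0.01 m/s and contact force between the fingers and gauge above 2 N and contact force between gauge and guard above 2 N), for 0.3 s.
At the end, for the whole second after the job is handed in: Clip seated (slot roof within 6 mm of the edge's height, 5 mm of the plate's middle plane, 45 mm of its centre; jaw gripping; tilt under 0.15 rad); rod still, out 0.033 to 0.047 m; fingers hold it with over 2 N; over 2 N between gauge and guard (all of step 2); the arm keeps its last pose, push and grip.
It fails at once if the rod is drawn to its end stop (value of joint gauge_rod above 0.062 m).
It fails at once if a bystander is disturbed (moved more than 25 mm) (distance of any of jar, beaker, vial_white, vial_5 from where it was at the start of the episode above 0.025 m).
It also fails if it takes over 51 s, if anything falls off the work surface, if the arm or the gripper's body presses on something with over 40 N, if the wrist force passes 120 N, or if a joint passes its speed limit or range.

ROBOT

A 6-joint arm with a two-finger parallel gripper is mounted at the origin on a cart in front of the work surface, level with it; the furniture and walls round the work are solid. World frame = base frame: x ahead of the robot, y to its left, z up, the work surface at z = 0. Lengths are in m, angles in rad, forces in N, time in s.
With the tool pointing down it reaches from about 0.225 to 0.725 m from the base axis. Payload 3.1 kg.
Tool frame: the origin (TCP) lies at the very end of the fingers, on their centre line; the grasp point (between the pads) lies 19 mm behind it; z points along the fingers, y is the line along which they close (so a half turn about z gives the same grasp; the last joint's range is limited). The gripper opens to 85 mm and grips with 20 to 120 N. Pads are 22 mm wide; open, the fingers measure 114 mm over their backs; the gripper's body (76 mm by 85 mm) begins 54 mm behind the grasp point. The pads swing forward as they close: fully open they stand 13 mm farther back than shut.
Start: joints at [-1.408, 0.048, 0.099, 1.622, 0, 1.443], TCP at [0.151, -0.503, 0.231] pointing down, gripper open.
Joint ranges: [-2.91, 2.91], [-0.99, 1.94], [-1.21, 1.42], [-2.12, 2.29], [-1.49, 1.47], [-3.14, 3.14]. Speed limits (rad/s): [2.79, 2.79, 3.14, 3.14, 3.14, 3.14].

INTERFACE

Orientations are given as a unit quaternion [w, x, y, z].
In Python, from station import state, snapshot, calibration, hand_in, masks_of gives the robot as it stands.
- The arm moves only by the tool send_rows, never from a script. Its argument "moves" is a list of rows, each an object with "rotation": the turn, a rotation vector about the tool's x, y, z in degrees, a list of three; "linear": the shift along the tool's x, y, z in m, a list of three; "fingers": the finger opening in m, from 0 to 0.0854. A call has 1 to 12 rows; each row is the pose to reach, as a shift and turn from the pose commanded when the call began, along the tool's axes at that moment; what a row does not reach only later rows make up. A row lasts 1/10 s, in which the tool goes at most 50 mm and 8.59 degrees, less where a joint would pass 70% of its speed; a pose out of reach is approached as far as the arm can. A call with a gripper value outside its range is refused whole. The fingers move at their own pace and stop on an object; "grip_force" is the grip in N (left out, the last holds). Time passes only in rows, so rows that repeat a pose let the fingers close. It gives the time, the measured TCP pose, the force, the opening and the grip force at its end, in the units of the state.
- state(): the state, without advancing time (a new reading comes with each control period).
- snapshot(name): name is "scene" or "top" or "wrist"; returns the picture (480x640x3 uint8, red, green, blue); there is no depth.
- calibration(name): a dict with "intrinsics" (3x3 intrinsics, pixels), "D" ([k1, k2, p1, p2, k3] as OpenCV has them; the pictures are not rectified), "R" (3x3) and "t" (3): a world point X has camera coordinates R X + t. Camera axes: x right, y down, z forward; pixel columns grow to the right and rows downward; lengths in m; the calibration is good to about 2 mm. A picture is of the moment at which its call begins: read the wrist's pose just before it. calibration takes no time and is no camera call; for the wrist camera it gives the pose at the moment of the call.
- hand_in(): hands the job in; it is judged then, once.
Trained networks look in the newest picture that a camera, given by its name, has taken for a name from the list of things; names that differ only in an ending like _2 or _b are one class to them, and where a whole thing is asked for, a point or a joint stands for the part that bears it (a point fixed in the world has none). Each returns a list of dicts, best first, with "p" (0 to 1); they miss things now and then, are a little off and sometimes report something else, mostly with a low value. They report only what shows in the picture. A call takes as long as a camera call.
- masks_of(name, camera): "region" (480x640 bool, what is visible of it) and "pixel" ([column, row] in pixels, amid what is visible of it).
The state is a dict: "t": time; "q": joint angles; "joint_vel": joint speeds; "joint_efforts": joint torques, N m; "tool_pos": TCP position; "tcp_rot": TCP orientation; "ft_force": force on the tool from outside, world axes, zero at the start; "moment": the same for the moment, N m; "opening": finger opening in m; "gripper_force": force on a finger pad.
Only numpy, scipy, OpenCV 4.12 (cv2) and the standard library are available. Lean on these libraries where they do the work, as an engineer would, in place of code of your own. Each camera call takes 0.05 s, during which the arm holds its last target. There are 200 camera calls.

## Working session

There is one attempt and no reset: what is moved stays moved. The work goes in short steps, Python scripts to look and compute and a tool call to move; the robot and the scene stay as the last step left them, time stands still between calls to the robot, and variables do not carry over. Pictures are saved under pics/ and viewed, at most 15 in all, crops included, and the job is handed in when it is done.

Besides the shell and the picture viewer there is one more tool, called after "Request:" as name([rows], argument=value, ...), one row to a line, values as JSON. send_rows: Moves the arm, as the interface text tells. Its arguments: {"type":"object","properties":{"moves":{"type":"array","items":{"type":"object","properties":{"rotation":{"type":"array","items":{"type":"number"}},"linear":{"type":"array","items":{"type":"number"}},"fingers":{"type":"number"}}}},"grip_force":{"type":"number"}},"required":["moves"]}

```bash
mkdir -p pics; ls
python3 - <<'E'
from station import *
import cv2,numpy as np
s=state();print(s['t'],s['tool_pos'],s['tcp_rot'],s['opening'])
ims=[]
for c in ('scene','top'):
    im=snapshot(c);cv2.imwrite(f'pics/{c}0.png',im[:,:,::-1])
    k=calibration(c);print(c,np.round(k['intrinsics'],1).tolist(),np.round(k['D'],3),np.round(k['R'],3).tolist(),np.round(k['t'],3))
    for n in ('guard','gauge','gauge_grip','gauge_knob','guard_edge','gauge_seat','jar','beaker','vial_white','vial_5'):
        print(n,[(np.round(d['pixel']).tolist(),round(d['p'],2),int(d['region'].sum())) for d in masks_of(n,c)[:2]])
E
```

```text
pics
0.0 [ 0.15041434 -0.50233731  0.23010261] [-1.20331896e-03  9.89444623e-01  1.44906485e-01 -2.48342792e-05] 0.08517346353902798
scene [[608.3, 0.0, 322.5], [0.0, 608.3, 242.7], [0.0, 0.0, 1.0]] [-0.162  0.     0.     0.     0.   ] [[0.469, -0.883, -0.008], [-0.395, -0.202, -0.896], [0.79, 0.423, -0.443]] [-0.44   0.214  0.986]
guard [([320.0, 248.0], 0.59, 855)]
gauge [([437.0, 276.0], 0.96, 1549)]
gauge_grip [([436.0, 278.0], 0.87, 1564)]
gauge_knob [([390.0, 277.0], 0.59, 300)]
guard_edge [([320.0, 247.0], 0.69, 789)]
gauge_seat [([436.0, 274.0], 0.8, 1643)]
jar [([174.0, 227.0], 0.77, 1327)]
beaker [([462.0, 312.0], 0.86, 875)]
vial_white [([211.0, 257.0], 0.67, 187)]
vial_5 [([189.0, 248.0], 0.59, 346)]
top [[470.6, 0.0, 317.2], [0.0, 470.6, 234.7], [0.0, 0.0, 1.0]] [-0.083  0.     0.     0.     0.   ] [[-0.224, -0.974, 0.008], [-0.931, 0.212, -0.297], [0.287, -0.074, -0.955]] [-0.086  0.557  0.892]
guard [([321.0, 233.0], 0.86, 873), ([167.0, 303.0], 0.65, 1177)]
gauge [([424.0, 216.0], 0.95, 947)]
gauge_grip [([419.0, 216.0], 0.72, 862)]
gauge_knob [([404.0, 240.0], 0.66, 226)]
guard_edge [([321.0, 233.0], 0.82, 902)]
gauge_seat [([422.0, 216.0], 0.57, 894), ([406.0, 241.0], 0.31, 204)]
jar [([406.0, 242.0], 0.57, 169)]
beaker [([478.0, 242.0], 0.8, 562), ([422.0, 214.0], 0.51, 884)]
vial_white [([237.0, 306.0], 0.45, 138)]
vial_5 []
```

Run:
```python
import cv2
a=cv2.imread('pics/scene0.png')[190:350,140:500];b=cv2.imread('pics/top0.png')[150:330,130:510]
cv2.imwrite('pics/s1.png',cv2.resize(a,(792,352),interpolation=cv2.INTER_CUBIC))
cv2.imwrite('pics/t1.png',cv2.resize(b,(798,378),interpolation=cv2.INTER_CUBIC))
```

```text
(no output)
```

View pics/s1.png

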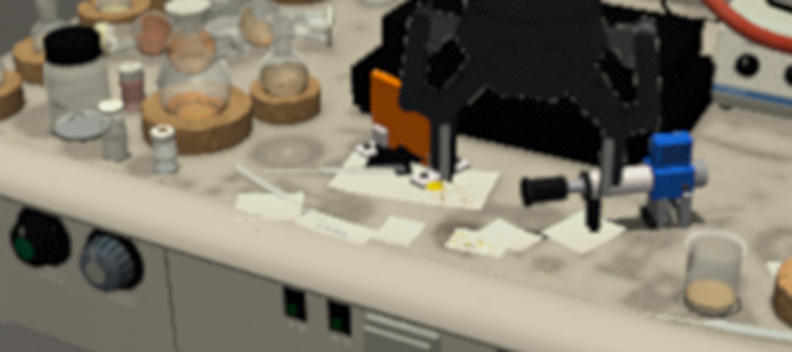

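View pics/t1.png

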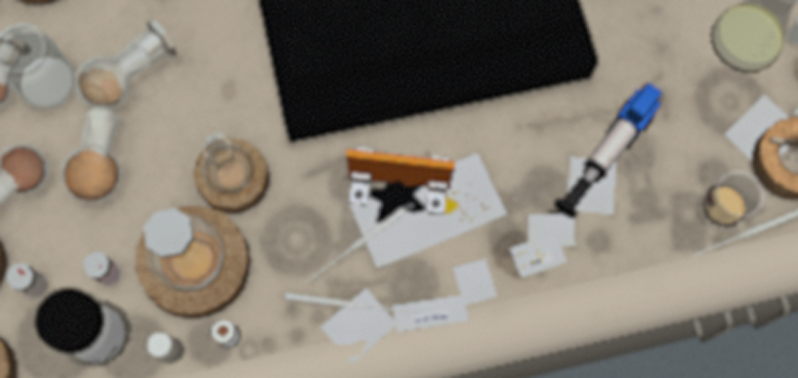

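```bash
cat > h.py <<'E'
import cv2,numpy as np
from scipy.optimize import minimize
from scipy.spatial.transform import Rotation as Ro
from station import *
BLUE=[(-.02,.02,-.015,.015,.03,.06),(-.018,.018,-.009,.009,.06,.086)]
GUARD=[(-.004,.004,-.055,.055,.02,.08)]
def proj(k,X): return cv2.projectPoints(np.asarray(X,float),cv2.Rodrigues(np.array(k['R']))[0],np.array(k['t'],float),np.array(k['intrinsics'],float),np.array(k['D'],float))[0][:,0]
def place(p,L,z=0): # p=(x,y,yaw)
    c,s=np.cos(p[2]),np.sin(p[2]);L=np.atleast_2d(L)
    return np.c_[p[0]+c*L[:,0]-s*L[:,1],p[1]+s*L[:,0]+c*L[:,1],L[:,2]+z]
def render(k,p,boxes,z=0):
    m=np.zeros((480,640),np.uint8)
    for b in boxes:
        C=[(x,y,w) for x in b[:2] for y in b[2:4] for w in b[4:]]
        h=cv2.convexHull(proj(k,place(p,C,z)).astype(np.float32))
        cv2.fillConvexPoly(m,np.round(h*16).astype(np.int32),255,cv2.LINE_AA,4)
    return m
def color(im,lo,hi):
    return cv2.inRange(cv2.cvtColor(im,cv2.COLOR_RGB2HSV),lo,hi)
def blue(im): return color(im,(105,120,40),(125,255,255))
def orange(im): return color(im,(5,170,60),(18,255,255))
def fit(obs,boxes,p0,z=0,s=1.0):
    ob=[(k,cv2.GaussianBlur(m,(0,0),s).astype(float)) for k,m in obs]
    f=lambda p:sum(((cv2.GaussianBlur(render(k,p,boxes,z),(0,0),s)-m)**2).sum()/(m**2).sum() for k,m in ob)
    best=None
    for d in (-.3,0,.3):
        q=np.array(p0)+[0,0,d]
        r=minimize(f,q,method='Nelder-Mead',options=dict(initial_simplex=[q,q+[.02,0,0],q+[0,.02,0],q+[0,0,.15]],xatol=1e-4,fatol=1e-5,maxiter=200))
        if best is None or r.fun<best.fun:best=r
    return best.x,best.fun
def ray(k,px,z):
    u=cv2.undistortPoints(np.array([[px]],float),np.array(k['intrinsics'],float),np.array(k['D'],float))[0,0]
    R=np.array(k['R']);o=-R.T@np.array(k['t']);d=R.T@[u[0],u[1],1];return o+d*(z-o[2])/d[2]
E
python3 - <<'E'
from h import *
im=cv2.imread('pics/top0.png')[:,:,::-1];k=calibration('top')
a=ray(k,(435.7,197.6),.08);n=ray(k,(400,248.6),.046);print('blue',a,'knobend',n)
e1=ray(k,(295.7,222.4),.08);e2=ray(k,(345.2,227.1),.08);print(e1,e2)
p0=[a[0],a[1],np.arctan2(a[1]-n[1],a[0]-n[0])];g0=[*(e1+e2)[:2]/2,np.arctan2(e1[1]-e2[1],e1[0]-e2[0])-np.pi/2];print(p0,g0)
B=blue(im);B[:150]=0;B[:,:350]=0;O=orange(im);O[:,:285]=0;O[:,360:]=0;O[260:]=0;O[:210]=0
print(B.sum()/255,O.sum()/255)
p,f=fit([(k,B)],BLUE,p0);print('gauge top',p,f)
kn=ray(k,[404,240],.046);print('knob',kn,np.arctan2(p[1]-n[1],p[0]-n[0]))
g,f=fit([(k,O)],GUARD,g0);print('guard',g,f)
ks=calibration('scene');s=cv2.imread('pics/scene0.png')[:,:,::-1];Bs=blue(s);Bs[:,:420]=0;Bs[:,470:]=0
p,f=fit([(ks,Bs),(k,B)],BLUE,p0);print('gauge both',p,f,Bs.sum()/255)
for c in ('scene','top'):
  print(c,[ (n,np.round(proj(calibration(c),place(p,[x]))[0])) for n,x in (('grip',(0,0,.074)),('knob',(-.113,0,.046)))])
for q,c,z in (((478,242),'top',.03),((237,306),'top',.04)): print(ray(k,q,z))
print(np.round([ray(ks,q,z) for q,z in(((174,227),.05),((189,248),.03),((211,257),.02),((462,312),.028))],3))
E
```

```text
blue [ 0.54977056 -0.47647385  0.08      ] knobend [ 0.46510022 -0.37788355  0.046     ]
[ 0.56128605 -0.17071882  0.08      ] [ 0.52810295 -0.26971506  0.08      ]
[np.float64(0.5497705556743631), np.float64(-0.47647385104046247), np.float64(-0.8612098041158563)] [np.float64(0.5446945008861825), np.float64(-0.2202169432864249), np.float64(-0.32342568156840157)]
263.0 491.0
gauge top [ 0.5526741  -0.4835072  -0.86574007] 0.4527826186642979
knob [ 0.48174243 -0.39167623  0.046     ] -0.8785542361529752
guard [ 0.54300829 -0.21815671 -0.37015303] 0.27182298938477045
gauge both [ 0.54966671 -0.47928435 -0.87244674] 0.9093151112315339 822.0
scene [('grip', array([445., 257.])), ('knob', array([389., 276.]))]
top [('grip', array([436., 198.])), ('knob', array([405., 242.]))]
[ 0.4444134  -0.55587451  0.03      ]
[ 0.42247816 -0.01408338  0.04      ]
[[ 0.455  0.127  0.05 ]
 [ 0.417  0.055  0.03 ]
 [ 0.421 -0.002  0.02 ]
 [ 0.442 -0.55   0.028]]
```

Request:
send_rows([
  {"linear": [0.05,0.005,0],"rotation": [0,0,-8.5]},
  {"linear": [0.1,0.01,0],"rotation": [0,0,-17]},
  {"linear": [0.15,0.015,0],"rotation": [0,0,-25.5]},
  {"linear": [0.2,0.02,0],"rotation": [0,0,-34]},
  {"linear": [0.25,0.025,0],"rotation": [0,0,-42.5]},
  {"linear": [0.3,0.03,0],"rotation": [0,0,-51]},
  {"linear": [0.34,0.033,0],"rotation": [0,0,-59.5]},
  {"linear": [0.355,0.033,0],"rotation": [0,0,-68]},
  {"linear": [0.355,0.033,0],"rotation": [0,0,-76.5]},
  {"linear": [0.355,0.033,0],"rotation": [0,0,-85]},
  {"linear": [0.355,0.033,0],"rotation": [0,0,-93.5]},
  {"linear": [0.355,0.033,0],"rotation": [0,0,-102]},
])

```text
invalid input at $.moves[0]: expected keys rotation, linear, fingers
```

Run:
```python
from h import *
s=state();w,x,y,z=s['tcp_rot'];R=Ro.from_quat([x,y,z,w]).as_matrix()
print(s['t'],s['tool_pos'],np.round(R,3).tolist(),np.round(s['q'],3))
k=calibration('wrist');im=snapshot('wrist');cv2.imwrite('pics/w1.png',im[:,:,::-1]);np.save('w1.npy',k,allow_pickle=True)
o=-np.array(k['R']).T@k['t'];print('cam in tool',R.T@(o-s['tool_pos']),np.round(np.array(k['R'])@R,2).tolist(),np.round(k['intrinsics'],0).tolist(),k['D'])
p=[.5497,-.4793,-.872]
print(proj(k,place(p,[(0,0,.074),(-.113,0,.046)])),blue(im).sum()/255)
```

```text
1.1 [ 0.15051781 -0.50296054  0.23133   ] [[0.958, 0.287, 0.0], [0.287, -0.958, -0.0], [-0.0, 0.0, -1.0]] [-1.408  0.048  0.099  1.622 -0.     1.443]
cam in tool [ 8.27801773e-02  2.08565066e-05 -1.41937892e-01] [[0.0, 1.0, -0.0], [-0.95, 0.0, -0.32], [-0.32, 0.0, 0.95]] [[344.0, 0.0, 320.0], [0.0, 344.0, 240.0], [0.0, 0.0, 1.0]] [-0.06743528  0.          0.          0.          0.        ]
[[ 437.57215273 -254.07687152]
 [ 304.81825824 -207.37727102]] 85.0
```

View pics/w1.png

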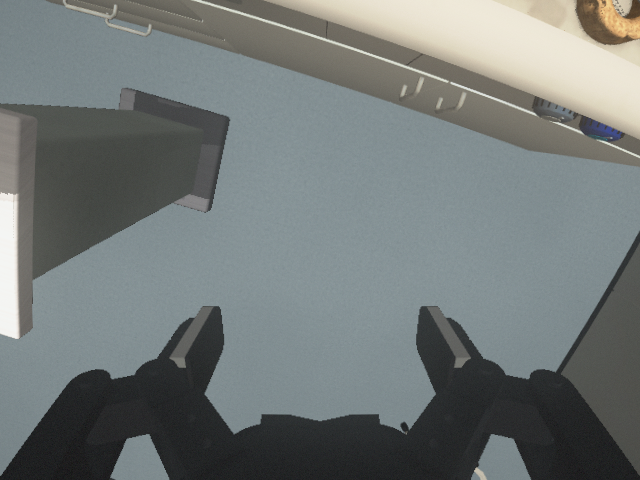

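Request:
send_rows([
  {"linear": [0.05,0.005,0],"rotation": [0,0,-8.5],"fingers": 0.085},
  {"linear": [0.1,0.01,0],"rotation": [0,0,-17],"fingers": 0.085},
  {"linear": [0.15,0.015,0],"rotation": [0,0,-25.5],"fingers": 0.085},
  {"linear": [0.2,0.02,0],"rotation": [0,0,-34],"fingers": 0.085},
  {"linear": [0.25,0.025,0],"rotation": [0,0,-42.5],"fingers": 0.085},
  {"linear": [0.3,0.03,0],"rotation": [0,0,-51],"fingers": 0.085},
  {"linear": [0.34,0.033,0],"rotation": [0,0,-59.5],"fingers": 0.085},
  {"linear": [0.355,0.033,0],"rotation": [0,0,-68],"fingers": 0.085},
  {"linear": [0.355,0.033,0],"rotation": [0,0,-76.5],"fingers": 0.085},
  {"linear": [0.355,0.033,0],"rotation": [0,0,-85],"fingers": 0.085},
  {"linear": [0.355,0.033,0],"rotation": [0,0,-93.5],"fingers": 0.085},
  {"linear": [0.355,0.033,0],"rotation": [0,0,-102],"fingers": 0.085},
])

```text
t: 2.35
tool_pos: [0.5003, -0.4327, 0.231]
tcp_rot: [-0.0, 0.507, 0.862, 0.0]
ft_force: [0.4, 0.2, 1.2]
opening: 0.0852
gripper_force: 0.0
```

```bash
cat >> h.py <<'E'
def look(name):
    s=state();w,x,y,z=s['tcp_rot'];R=Ro.from_quat([x,y,z,w]).as_matrix()
    k=calibration('wrist');im=snapshot('wrist');cv2.imwrite(f'pics/{name}.png',im[:,:,::-1])
    print(round(s['t'],2),np.round(s['tool_pos'],4),'yaw',round(np.arctan2(R[1,0],R[0,0]),4),'zax',np.round(R[:,2],3),'q',np.round(s['q'],2),'F',np.round(s['ft_force'],1),s['opening'])
    return s,R,k,im
E
python3 - <<'E'
from h import *
s,R,k,im=look('w2')
p=[.5497,-.4793,-.872];print(proj(k,place(p,[(0,0,.074),(-.113,0,.046)])))
B=blue(im);B[:,:]*=1;print(B.sum()/255, fit([(k,B)],BLUE,p))
kt=calibration('top');t=cv2.imread('pics/top0.png')[:,:,::-1];Bt=blue(t);Bt[:150]=0;Bt[:,:350]=0
for n in('gauge_knob','gauge_grip','gauge'):print(n,[(np.round(d['pixel']),round(d['p'],2),d['region'].sum()) for d in masks_of(n,'wrist')[:2]])
E
```

```text
2.35 [ 0.5003 -0.4327  0.231 ] yaw 2.0774 zax [-0.  0. -1.] q [-0.81  0.43  0.55  1.69 -0.    0.25] F [0.4 0.2 1.2] 0.08517758860861285
[[340.57133314 285.55447625]
 [318.26610513 165.18151543]]
747.0 (array([ 0.55457627, -0.48611099, -0.88921736]), np.float64(1.2293833266278151))
gauge_knob [(array([320., 161.]), 0.62, np.int64(979))]
gauge_grip [(array([332., 237.]), 0.69, np.int64(4032))]
gauge [(array([329., 233.]), 0.85, np.int64(4079))]
```

View pics/w2.png

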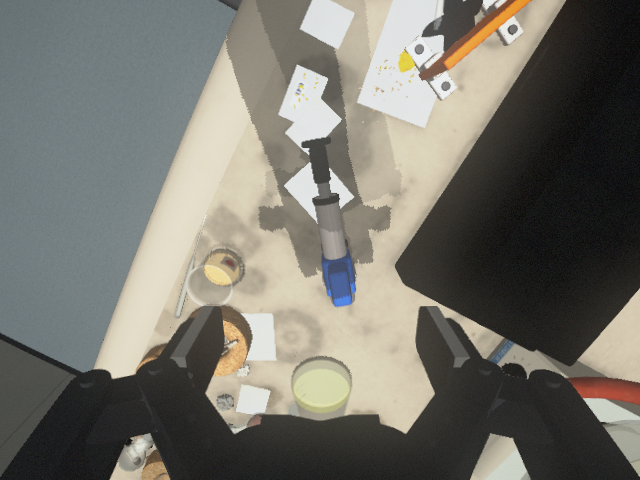

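Run:
```python
from h import *
k=calibration('wrist');im=cv2.imread('pics/w2.png')[:,:,::-1].copy()
hsv=cv2.cvtColor(im,cv2.COLOR_RGB2HSV)
B=cv2.inRange(hsv,(103,110,25),(128,255,255));B[:,:300]=0;B[:,380:]=0;B[:220]=0;B[320:]=0
print(B.sum()/255,cv2.boundingRect(B))
p=[.5497,-.4793,-.872]
g,f=fit([(k,B)],BLUE,p);print('wrist',g,f)
m=render(k,g,BLUE);print(cv2.boundingRect(m),m.sum()/255)
kt=calibration('top');t=cv2.imread('pics/top0.png')[:,:,::-1].copy();Bt=cv2.inRange(cv2.cvtColor(t,cv2.COLOR_RGB2HSV),(103,110,25),(128,255,255));Bt[:150]=0;Bt[:,:350]=0
print('both',fit([(k,B),(kt,Bt)],BLUE,p))
a=ray(k,(316,142),.046);print(a,ray(k,(321,193),.046+.012),ray(k,(342,288),.086))
v=im.copy();c,_=cv2.findContours(m,0,1);cv2.drawContours(v,c,-1,(255,255,0),1);c,_=cv2.findContours(B,0,1);cv2.drawContours(v,c,-1,(255,0,0),1)
cv2.imwrite('pics/w2c.png',cv2.resize(v[130:330,250:400],(450,600),interpolation=0)[:,:,::-1])
```

```text
875.0 (323, 258, 33, 48)
wrist [ 0.55283436 -0.48524076 -0.88940552] 0.8482994811432838
(321, 253, 39, 64) 1725.886274509804
both (array([ 0.55350361, -0.48600406, -0.88116371]), np.float64(1.3070942395082221))
[ 0.46531204 -0.37511262  0.046     ] [ 0.49100875 -0.41268658  0.058     ] [ 0.54801261 -0.47670516  0.086     ]
```

View pics/w2c.png

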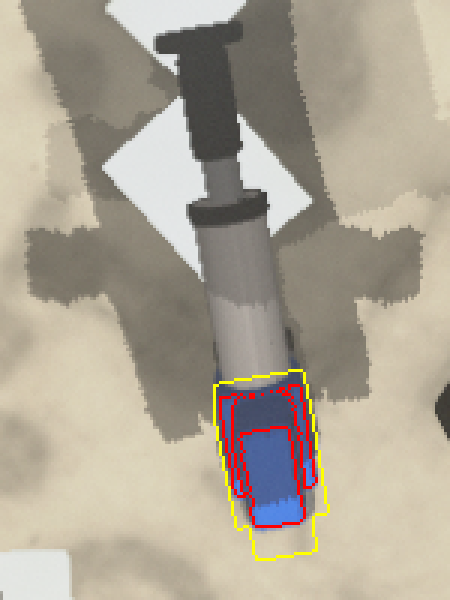

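```bash
cat >> h.py <<'E'
from scipy.optimize import least_squares
def lsq(obs,p0): # obs: list of (k, local Nx3, px Nx2)
    f=lambda p:np.concatenate([(proj(k,place(p,L))-np.array(q)).ravel() for k,L,q in obs])
    r=least_squares(f,p0,loss='soft_l1');return r.x,f(r.x).reshape(-1,2).round(1).tolist()
E
python3 - <<'E'
from h import *
k=calibration('wrist')
P=lambda c:[250+c[0]/3,130+c[1]/3]
L=[(-.018,-.009,.086),(-.018,.009,.086),(.018,.009,.086),(.018,-.009,.086),(-.130,0,.046+.014),(-.096,-.008,.056),(-.096,.008,.056)]
Q=[P(c) for c in [(243,432),(295,428),(305,520),(252,526),(199,30),(195,160),(239,156)]]
for a,b in ((0,7),(0,4)):
  for fl in (1,-1):
    LL=[(x,fl*y,z) for x,y,z in L[a:b]];print(lsq([(k,LL,Q[a:b])],[.5497,-.4793,-.872]))
kt=calibration('top')
print([ray(k,q,.086) for q in Q[:4]])
E
```

```text
(array([ 0.54752752, -0.47812135, -0.89903479]), [[-3.0, -1.0], [-0.8, -2.8], [1.4, 1.0], [0.3, 2.0], [0.1, 4.8], [-0.6, -0.0], [1.8, -1.7]])
(array([ 0.53612041, -0.48496377, -1.001695  ]), [[4.1, -2.8], [-33.0, -0.2], [-33.5, 3.8], [3.2, 0.6], [0.1, 3.5], [12.8, -2.8], [-19.2, -0.3]])
(array([ 0.54809367, -0.47835513, -0.95572182]), [[-1.5, -1.1], [0.8, -1.9], [0.8, 2.1], [-0.5, 2.1]])
(array([ 0.55221762, -0.47557225, -1.34117887]), [[30.7, 0.2], [-5.5, -3.2], [-19.8, -0.1], [16.1, 2.4]])
[array([ 0.53212684, -0.46918089,  0.086     ]), array([ 0.54537805, -0.46047142,  0.086     ]), array([ 0.56402894, -0.48630374,  0.086     ]), array([ 0.55041625, -0.49610893,  0.086     ])]
```

Request:
send_rows([
  {"linear": [-0.029,0.009,0.03],"rotation": [0,0,-5],"fingers": 0.06},
  {"linear": [-0.057,0.0185,0.06],"rotation": [0,0,-9.4],"fingers": 0.06},
  {"linear": [-0.057,0.0185,0.1],"rotation": [0,0,-9.4],"fingers": 0.06},
  {"linear": [-0.057,0.0185,0.135],"rotation": [0,0,-9.4],"fingers": 0.06},
  {"linear": [-0.057,0.0185,0.155],"rotation": [0,0,-9.4],"fingers": 0.06},
  {"linear": [-0.057,0.0185,0.167],"rotation": [0,0,-9.4],"fingers": 0.06},
  {"linear": [-0.057,0.0185,0.167],"rotation": [0,0,-9.4],"fingers": 0.06},
])

```text
t: 3.25
tool_pos: [0.5425, -0.4728, 0.0617]
tcp_rot: [-0.002, 0.439, 0.899, 0.001]
ft_force: [-0.6, -0.1, 0.2]
opening: 0.0601
gripper_force: 0.0
```

Run:
```python
from h import *
s,R,k,im=look('w3')
cv2.imwrite('pics/w3c.png',cv2.resize(im[120:480,120:520],(666,600))[:,:,::-1])
```

```text
3.25 [ 0.5425 -0.4728  0.0617] yaw 2.2337 zax [-0.003  0.003 -1.   ] q [-0.81  0.59  0.44  1.42  0.    0.1 ] F [-0.6 -0.1  0.2] 0.060101018287118314
```

View pics/w3c.png

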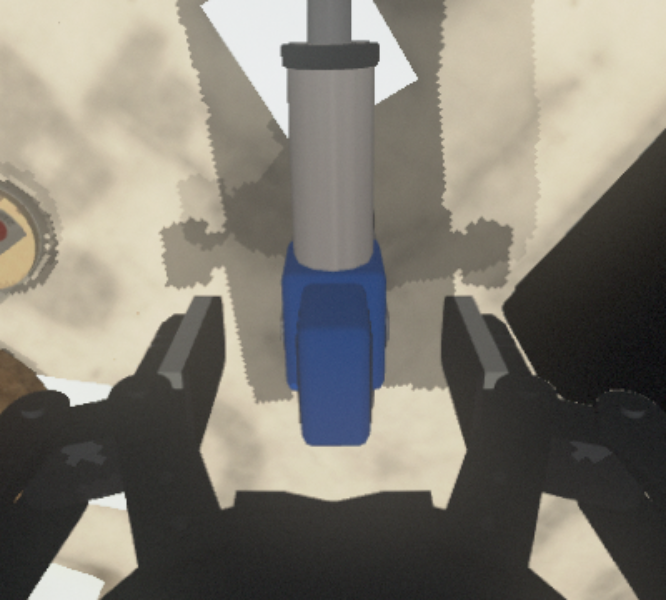

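Request:
send_rows([
  {"linear": [0,0,-0.003],"rotation": [0,0,0],"fingers": 0.03},
  {"linear": [0,0,-0.003],"rotation": [0,0,0],"fingers": 0.0},
  {"linear": [0,0,-0.003],"rotation": [0,0,0],"fingers": 0.0},
  {"linear": [0,0,-0.003],"rotation": [0,0,0],"fingers": 0.0},
  {"linear": [0,0,-0.003],"rotation": [0,0,0],"fingers": 0.0},
  {"linear": [0,0,-0.003],"rotation": [0,0,0],"fingers": 0.0},
  {"linear": [0,0,-0.003],"rotation": [0,0,0],"fingers": 0.0},
  {"linear": [0,0,-0.003],"rotation": [0,0,0],"fingers": 0.0},
], grip_force=60)

```text
t: 4.1
tool_pos: [0.5449, -0.4752, 0.0703]
tcp_rot: [0.002, 0.438, 0.899, -0.001]
ft_force: [0.2, -1.4, 5.5]
opening: 0.0165
gripper_force: 62.2
```

Request:
send_rows([
  {"linear": [0,0,-0.03],"rotation": [0,0,0],"fingers": 0.0},
  {"linear": [0,0,-0.07],"rotation": [0,0,0],"fingers": 0.0},
  {"linear": [0,0,-0.11],"rotation": [0,0,0],"fingers": 0.0},
  {"linear": [0.02,0.01,-0.13],"rotation": [0,0,-4],"fingers": 0.0},
  {"linear": [0.06,0.029,-0.13],"rotation": [0,0,-9],"fingers": 0.0},
  {"linear": [0.1,0.048,-0.13],"rotation": [0,0,-14],"fingers": 0.0},
  {"linear": [0.14,0.067,-0.13],"rotation": [0,0,-19],"fingers": 0.0},
  {"linear": [0.18,0.086,-0.13],"rotation": [0,0,-24],"fingers": 0.0},
  {"linear": [0.22,0.105,-0.13],"rotation": [0,0,-28],"fingers": 0.0},
  {"linear": [0.245,0.117,-0.13],"rotation": [0,0,-31],"fingers": 0.0},
  {"linear": [0.258,0.123,-0.13],"rotation": [0,0,-31],"fingers": 0.0},
  {"linear": [0.258,0.123,-0.13],"rotation": [0,0,-31],"fingers": 0.0},
])

```text
t: 5.3
tool_pos: [0.481, -0.1934, 0.1972]
tcp_rot: [-0.0, 0.181, 0.983, 0.0]
ft_force: [0.2, 0.5, -1.3]
opening: 0.0163
gripper_force: 61.3
```

Run:
```python
from h import *
s,R,k,im=look('w4')
print(proj(k,place([.543,-.218,-.36],[(x,y,.08) for x in(-.004,.004) for y in(-.055,.055)])).round())
```

```text
5.3 [ 0.481  -0.1934  0.1972] yaw 2.7771 zax [-0.001  0.    -1.   ] q [-0.51  0.03  0.01  1.55  0.   -0.15] F [ 0.2  0.5 -1.3] 0.016278595010769906
[[254. 304.]
 [383. 304.]
 [254. 312.]
 [382. 312.]]
```

View pics/w4.png

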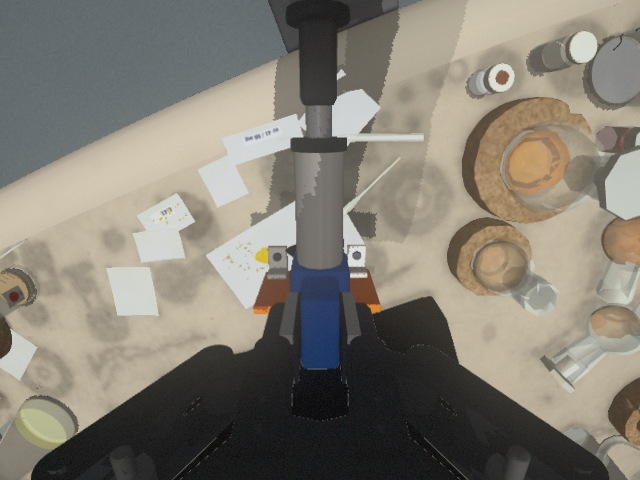

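Run:
```python
from h import *
s=state();w,x,y,z=s['tcp_rot'];R=Ro.from_quat([x,y,z,w]).as_matrix();k=calibration('wrist')
im=cv2.imread('pics/w4.png')
h=s['tool_pos'][2]-.0703
for off in (0,.004,.008):
    T=s['tool_pos']-R[:,0]*off
    p=[T[0],T[1],-np.pi+np.arctan2(R[1,0],R[0,0])]
    print(off,proj(k,place(p,[(-.13,0,.06),(-.096,-.008,.056),(-.082,-.012,.046),(-.02,-.015,.06),(-.02,.015,.06),(-.018,-.009,.086),(-.018,.009,.086)],h)).round(1).tolist())
print('edge',proj(k,place([.543,-.218,-.36],[(x,y,.08) for x in(-.004,.004) for y in(-.055,.055)])).round(1).tolist())
c=np.vstack([cv2.resize(im[80:165,270:370],(600,510),interpolation=cv2.INTER_CUBIC)])
d=cv2.resize(im[235:330,240:395],(775,475),interpolation=cv2.INTER_CUBIC)
cv2.imwrite('pics/w4d.png',d)
for col in (257,262,266,372,376): print(col,[im[r,col,::-1].tolist() for r in range(299,318)])
```

```text
0 [[319.3, -1.7], [300.4, 91.0], [293.3, 125.2], [287.7, 261.3], [350.5, 261.4], [296.9, 289.9], [341.0, 290.0]]
0.004 [[319.3, 9.5], [300.5, 100.9], [293.5, 134.2], [288.0, 269.0], [350.3, 269.1], [297.1, 298.6], [340.8, 298.7]]
0.008 [[319.3, 20.6], [300.6, 110.7], [293.7, 143.0], [288.2, 276.6], [350.0, 276.7], [297.3, 307.2], [340.6, 307.3]]
edge [[255.4, 302.9], [384.4, 302.5], [256.0, 311.1], [383.9, 310.7]]
257 [[111, 75, 56], [113, 75, 57], [113, 75, 55], [112, 75, 55], [114, 78, 59], [110, 75, 56], [113, 74, 55], [146, 87, 58], [167, 93, 53], [173, 97, 57], [193, 114, 57], [217, 133, 54], [222, 137, 52], [222, 137, 54], [216, 132, 64], [201, 169, 142], [193, 183, 161], [192, 182, 159], [192, 181, 160]]
262 [[115, 77, 57], [114, 76, 56], [109, 72, 53], [111, 73, 53], [113, 77, 56], [111, 73, 55], [116, 75, 53], [147, 86, 56], [169, 94, 55], [170, 94, 50], [188, 111, 54], [200, 118, 54], [216, 130, 52], [220, 137, 49], [216, 133, 65], [198, 167, 139], [191, 181, 161], [193, 183, 161], [192, 182, 160]]
266 [[111, 73, 54], [111, 74, 54], [111, 73, 53], [112, 73, 51], [110, 70, 51], [111, 74, 54], [118, 74, 54], [149, 86, 57], [170, 95, 54], [170, 95, 50], [196, 115, 54], [185, 107, 55], [192, 111, 51], [216, 130, 48], [212, 142, 86], [198, 171, 145], [194, 182, 161], [191, 181, 160], [190, 181, 160]]
372 [[110, 68, 44], [107, 64, 42], [107, 65, 43], [106, 64, 43], [109, 66, 42], [187, 99, 42], [221, 129, 42], [222, 141, 47], [219, 137, 36], [221, 138, 40], [220, 135, 36], [221, 134, 33], [211, 123, 45], [174, 134, 107], [119, 117, 106], [69, 68, 64], [43, 40, 39], [60, 56, 54], [49, 47, 44]]
376 [[112, 67, 41], [113, 68, 43], [111, 66, 42], [112, 66, 42], [123, 72, 44], [149, 83, 41], [201, 117, 37], [221, 138, 42], [221, 139, 41], [220, 136, 40], [220, 136, 37], [220, 133, 36], [213, 126, 53], [134, 80, 43], [44, 41, 36], [40, 38, 33], [43, 39, 40], [41, 38, 37], [43, 38, 37]]
```

View pics/w4d.png

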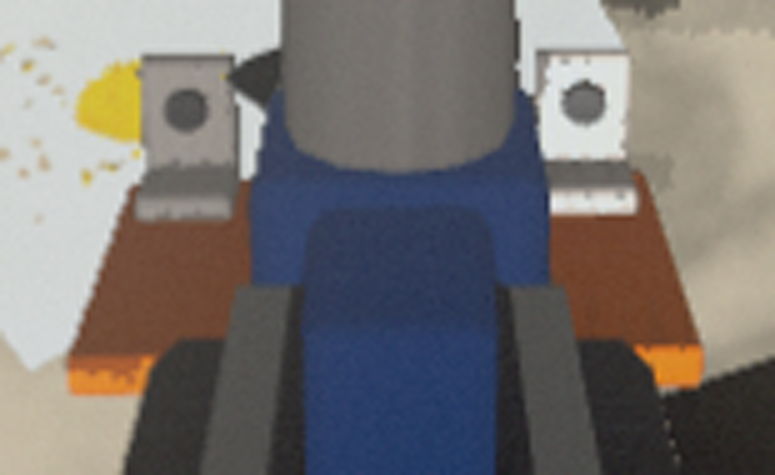

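Run:
```python
from h import *
s=state();w,x,y,z=s['tcp_rot'];R=Ro.from_quat([x,y,z,w]).as_matrix();k=calibration('wrist')
L=[(-.004,-.055,.08),(.004,-.055,.08),(-.004,.055,.08),(.004,.055,.08)]
Q=[(253.8,305.8),(253.8,313.4),(380.2,303.8),(380.2,311.8)]
g,r=lsq([(k,L,Q)],[.543,-.218,-.36]);print(g,r)
G=np.array([np.cos(g[2]),np.sin(g[2])]);yt=np.arctan2(R[1,0],R[0,0])
dyaw=(g[2]+np.pi)-yt;tcp=g[:2]-.0045*G;d=tcp-s['tool_pos'][:2]
print('dyaw deg',np.degrees(dyaw),'tool lin',R[:,:2].T@np.r_[d,0],tcp)
```

```text
[ 0.54384837 -0.22109462 -0.34731055] [[-1.3, -0.2], [-0.5, 0.4], [1.0, -0.1], [0.6, 0.1]]
dyaw deg 1.0421573839185128 tool lin [-0.06309613 -0.00223584] [ 0.53961705 -0.21956296]
```

Request:
send_rows([
  {"linear": [-0.02,-0.001,0],"rotation": [0,0,-1],"fingers": 0.0},
  {"linear": [-0.045,-0.002,0],"rotation": [0,0,-1],"fingers": 0.0},
  {"linear": [-0.063,-0.002,0.0],"rotation": [0,0,-1],"fingers": 0.0},
  {"linear": [-0.063,-0.002,0.015],"rotation": [0,0,-1],"fingers": 0.0},
  {"linear": [-0.063,-0.002,0.03],"rotation": [0,0,-1],"fingers": 0.0},
  {"linear": [-0.063,-0.002,0.038],"rotation": [0,0,-1],"fingers": 0.0},
  {"linear": [-0.063,-0.002,0.042],"rotation": [0,0,-1],"fingers": 0.0},
  {"linear": [-0.063,-0.002,0.042],"rotation": [0,0,-1],"fingers": 0.0},
])

```text
t: 6.15
tool_pos: [0.5388, -0.2193, 0.1542]
tcp_rot: [-0.001, 0.173, 0.985, 0.0]
ft_force: [0.3, 0.3, -2.3]
opening: 0.0166
gripper_force: 61.3
```

Run:
```python
from h import *
s,R,k,im=look('w5')
sc=snapshot('scene');cv2.imwrite('pics/s5.png',sc[:,:,::-1])
g=[.54385,-.2211,-.3473]
print(proj(k,place(g,[(x,y,.08) for x in(-.004,.004) for y in(-.055,.055)])).round(1).tolist())
o=orange(im);print(o[200:].sum()/255)
q=proj(calibration('scene'),[[.544,-.221,.09]])[0].astype(int);print(q)
a=cv2.resize(sc[q[1]-70:q[1]+70,q[0]-90:q[0]+90],(540,420),interpolation=cv2.INTER_CUBIC)
cv2.imwrite('pics/s5c.png',a[:,:,::-1])
```

```text
6.15 [ 0.5388 -0.2193  0.1542] yaw 2.793 zax [-0.002  0.001 -1.   ] q [-0.5   0.19  0.11  1.48 -0.   -0.15] F [ 0.3  0.3 -2.3] 0.01660643043087817
[[238.0, 255.0], [400.6, 255.0], [238.9, 265.9], [399.7, 265.9]]
462.0
[326 225]
```

View pics/s5c.png

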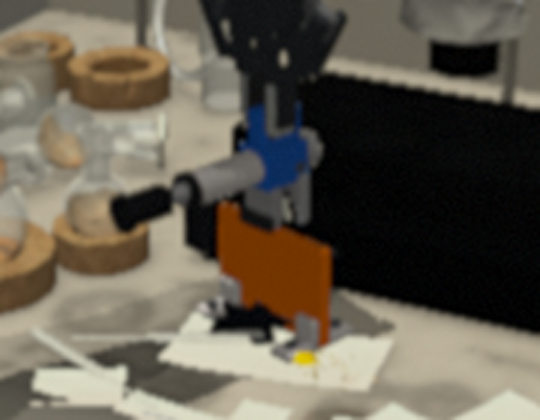

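Run:
```python
from h import *
s=state();w,x,y,z=s['tcp_rot'];R=Ro.from_quat([x,y,z,w]).as_matrix();k=calibration('wrist')
im=cv2.imread('pics/w5.png')[:,:,::-1].astype(int)
b=(im[:,:,0]>150)&(im[:,:,2]<80)&(im[:,:,0]-im[:,:,2]>90)
b[:235]=0;b[290:]=0
for c in list(range(232,290,6))+list(range(352,408,6)):
    r=np.where(b[:,c])[0];print(c,(r.min(),r.max(),len(r)) if len(r) else None,end=' ')
```

```text
232 None 238 None 244 (np.int64(255), np.int64(263), 9) 250 (np.int64(257), np.int64(262), 3) 256 (np.int64(256), np.int64(261), 5) 262 (np.int64(256), np.int64(263), 8) 268 (np.int64(256), np.int64(262), 7) 274 (np.int64(255), np.int64(263), 9) 280 (np.int64(255), np.int64(262), 8) 286 (np.int64(255), np.int64(263), 9) 352 (np.int64(255), np.int64(262), 8) 358 (np.int64(255), np.int64(261), 7) 364 (np.int64(255), np.int64(262), 8) 370 (np.int64(255), np.int64(261), 7) 376 (np.int64(255), np.int64(262), 8) 382 (np.int64(255), np.int64(262), 8) 388 (np.int64(255), np.int64(262), 8) 394 (np.int64(255), np.int64(263), 8) 400 (np.int64(255), np.int64(256), 2) 406 None
```

Request:
send_rows([
  {"linear": [0,0,0.01],"rotation": [0,0,0],"fingers": 0.0},
  {"linear": [0,0,0.015],"rotation": [0,0,0],"fingers": 0.0},
  {"linear": [0,0,0.02],"rotation": [0,0,0],"fingers": 0.0},
  {"linear": [0,0,0.025],"rotation": [0,0,0],"fingers": 0.0},
  {"linear": [0,0,0.03],"rotation": [0,0,0],"fingers": 0.0},
  {"linear": [0,0,0.033],"rotation": [0,0,0],"fingers": 0.0},
  {"linear": [0,0,0.036],"rotation": [0,0,0],"fingers": 0.0},
  {"linear": [0,0,0.036],"rotation": [0,0,0],"fingers": 0.0},
])

```text
t: 7.05
tool_pos: [0.5394, -0.2192, 0.1202]
tcp_rot: [0.0, 0.173, 0.985, -0.0]
ft_force: [-2.6, 0.8, 6.0]
opening: 0.0166
gripper_force: 62.2
```

Request:
send_rows([
  {"linear": [0,0,0.002],"rotation": [0,0,0],"fingers": 0.0},
  {"linear": [0,0,0.004],"rotation": [0,0,0],"fingers": 0.0},
  {"linear": [0,0,0.006],"rotation": [0,0,0],"fingers": 0.0},
  {"linear": [0,0,0.006],"rotation": [0,0,0],"fingers": 0.0},
])

```text
t: 7.45
tool_pos: [0.5397, -0.2193, 0.1202]
tcp_rot: [0.002, 0.173, 0.985, -0.001]
ft_force: [-10.9, 5.3, 25.1]
opening: 0.0161
gripper_force: 64.8
```

Request:
send_rows([
  {"linear": [0,0,-0.004],"rotation": [0,0,0],"fingers": 0.0},
  {"linear": [0,0,-0.007],"rotation": [0,0,0],"fingers": 0.0},
  {"linear": [0,0,-0.007],"rotation": [0,0,0],"fingers": 0.05},
  {"linear": [0,0,-0.007],"rotation": [0,0,0],"fingers": 0.05},
  {"linear": [0,0,-0.007],"rotation": [0,0,0],"fingers": 0.05},
  {"linear": [0,0,-0.02],"rotation": [0,0,0],"fingers": 0.05},
  {"linear": [0,0,-0.05],"rotation": [0,0,0],"fingers": 0.05},
  {"linear": [0.02,0,-0.07],"rotation": [0,0,0],"fingers": 0.05},
  {"linear": [0.06,0,-0.08],"rotation": [0,0,0],"fingers": 0.05},
  {"linear": [0.08,0,-0.08],"rotation": [0,0,0],"fingers": 0.05},
  {"linear": [0.08,0,-0.08],"rotation": [0,0,0],"fingers": 0.05},
])

```text
t: 8.55
tool_pos: [0.4634, -0.1917, 0.1955]
tcp_rot: [0.001, 0.173, 0.985, -0.0]
ft_force: [0.3, -1.3, 0.3]
opening: 0.0496
gripper_force: 0.0
```

Run:
```python
from h import *
s,R,k,im=look('w6')
g=[.54385,-.2211,-.3473]
print(proj(k,place(g,[(-.13,0,.06),(-.113,0,.056),(-.096,-.008,.056),(-.02,-.015,.06),(-.02,.015,.06),(-.018,-.009,.086),(-.018,.009,.086),(.018,-.009,.086)],.05)).round(1).tolist())
```

```text
8.55 [ 0.4634 -0.1917  0.1955] yaw 2.7934 zax [ 0.002 -0.001 -1.   ] q [-0.53 -0.02 -0.04  1.55 -0.   -0.18] F [ 0.3 -1.3  0.3] 0.04956368532634333
[[318.9, 184.2], [318.9, 207.8], [307.6, 231.3], [299.4, 327.4], [338.5, 327.4], [306.0, 350.5], [331.7, 350.6], [306.7, 390.9]]
```

View pics/w6.png

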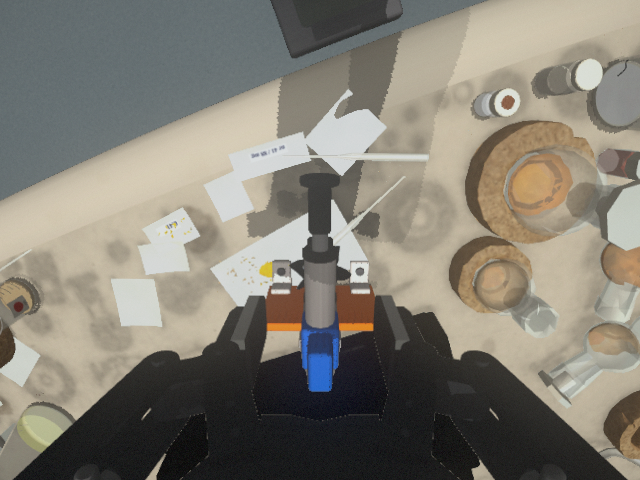

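Request:
send_rows([
  {"linear": [0.027,0,0.02],"rotation": [0,0,0],"fingers": 0.05},
  {"linear": [0.027,0,0.06],"rotation": [0,0,0],"fingers": 0.05},
  {"linear": [0.027,0,0.09],"rotation": [0,0,0],"fingers": 0.05},
  {"linear": [0.027,0,0.11],"rotation": [0,0,0],"fingers": 0.05},
  {"linear": [0.027,0,0.116],"rotation": [0,0,0],"fingers": 0.05},
  {"linear": [0.027,0,0.116],"rotation": [0,0,0],"fingers": 0.05},
])

```text
t: 9.2
tool_pos: [0.4389, -0.1828, 0.0764]
tcp_rot: [-0.001, 0.173, 0.985, 0.0]
ft_force: [-0.9, -0.4, -0.4]
opening: 0.0499
gripper_force: 0.0
```

Run:
```python
from h import *
s,R,k,im=look('w7')
cv2.imwrite('pics/w7c.png',im[180:480,160:480,::-1])
```

```text
9.2 [ 0.4389 -0.1828  0.0764] yaw 2.7936 zax [-0.002  0.001 -1.   ] q [-0.54 -0.06 -0.31  1.32  0.   -0.19] F [-0.9 -0.4 -0.4] 0.04994380584182599
```

View pics/w7c.png

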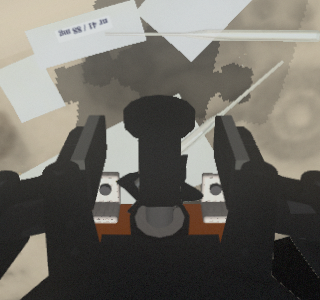

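Request:
send_rows([
  {"linear": [0,0,0],"rotation": [0,0,0],"fingers": 0.03},
  {"linear": [0,0,0],"rotation": [0,0,0],"fingers": 0.02},
  {"linear": [0,0,0],"rotation": [0,0,0],"fingers": 0.0},
  {"linear": [0,0,0],"rotation": [0,0,0],"fingers": 0.0},
  {"linear": [0,0,0],"rotation": [0,0,0],"fingers": 0.0},
  {"linear": [0,0,0],"rotation": [0,0,0],"fingers": 0.0},
], grip_force=35)

```text
t: 9.85
tool_pos: [0.44, -0.1833, 0.0782]
tcp_rot: [0.001, 0.173, 0.985, -0.0]
ft_force: [1.1, -0.3, 3.0]
opening: 0.0156
gripper_force: 37.8
```

Request:
send_rows([
  {"linear": [0.003,0,-0.0015],"rotation": [0,0,0],"fingers": 0.0},
  {"linear": [0.008,0,-0.0015],"rotation": [0,0,0],"fingers": 0.0},
  {"linear": [0.013,0,-0.0015],"rotation": [0,0,0],"fingers": 0.0},
  {"linear": [0.018,0,-0.0015],"rotation": [0,0,0],"fingers": 0.0},
  {"linear": [0.023,0,-0.0015],"rotation": [0,0,0],"fingers": 0.0},
  {"linear": [0.028,0,-0.0015],"rotation": [0,0,0],"fingers": 0.0},
  {"linear": [0.031,0,-0.0015],"rotation": [0,0,0],"fingers": 0.0},
  {"linear": [0.034,0,-0.0015],"rotation": [0,0,0],"fingers": 0.0},
  {"linear": [0.034,0,-0.0015],"rotation": [0,0,0],"fingers": 0.0},
])

```text
t: 10.75
tool_pos: [0.4075, -0.1715, 0.0793]
tcp_rot: [0.001, 0.173, 0.985, -0.0]
ft_force: [4.9, -1.7, 1.1]
opening: 0.0154
gripper_force: 37.7
```

Run:
```python
from h import *
s,R,k,im=look('w8')
print('moved',R.T@(s['tool_pos']-np.array([.44,-.1833,.0782])),'F tool',R.T@s['ft_force'])
t=snapshot('top')
a=cv2.resize(im[180:300,240:400],(560,420),interpolation=cv2.INTER_CUBIC)
sc=snapshot('scene');b=cv2.resize(sc[180:260,260:360],(525,420),interpolation=cv2.INTER_CUBIC)
v=np.hstack([a,b]);v=cv2.resize(v,(798,309))
cv2.imwrite('pics/w8c.png',v[:,:,::-1])
```

```text
10.75 [ 0.4075 -0.1715  0.0793] yaw 2.7935 zax [ 0.002 -0.001 -1.   ] q [-0.55 -0.15 -0.39  1.33  0.   -0.2 ] F [ 4.9 -1.7  1.1] 0.015358955011608732
moved [ 3.46138021e-02 -1.47193652e-05 -1.16110423e-03] F tool [-5.16944703  0.01743724 -1.13510351]
```

View pics/w8c.png

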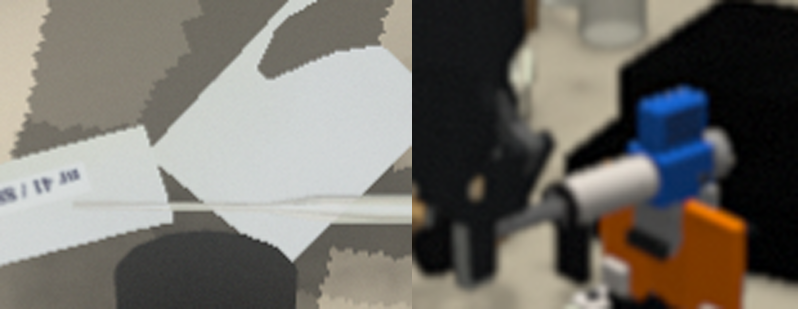

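Request:
send_rows([
  {"linear": [0.002,0,0],"rotation": [0,0,0],"fingers": 0.0},
  {"linear": [0.004,0,0],"rotation": [0,0,0],"fingers": 0.0},
  {"linear": [0.006,0,0],"rotation": [0,0,0],"fingers": 0.0},
  {"linear": [0.006,0,0],"rotation": [0,0,0],"fingers": 0.0},
  {"linear": [0.006,0,0],"rotation": [0,0,0],"fingers": 0.0},
  {"linear": [0.006,0,0],"rotation": [0,0,0],"fingers": 0.0},
  {"linear": [0.006,0,0],"rotation": [0,0,0],"fingers": 0.0},
  {"linear": [0.006,0,0],"rotation": [0,0,0],"fingers": 0.0},
])

```text
t: 11.7
tool_pos: [0.4022, -0.1696, 0.0792]
tcp_rot: [0.001, 0.173, 0.985, -0.0]
ft_force: [5.4, -2.5, 0.8]
opening: 0.0155
gripper_force: 37.6
```

Run:
```python
from h import *
s,R,k,im=look('w9')
print('moved',R.T@(s['tool_pos']-np.array([.44,-.1833,.0782])),'F tool',R.T@s['ft_force'])
im2=snapshot('wrist');F=[(R.T@state()['ft_force']).round(2).tolist()]
sc=snapshot('scene');hsv=cv2.cvtColor(sc,cv2.COLOR_RGB2HSV)
red=(((hsv[...,0]<4)|(hsv[...,0]>172))&(hsv[...,1]>110)&(hsv[...,2]>40));red[:,:260]=0;red[:,345:]=0;red[:200]=0;red[:260].any();red[260:]=0
print(F,np.argwhere(red)[:20].tolist())
v=cv2.resize(sc[195:250,275:345],(763,600),interpolation=cv2.INTER_CUBIC);cv2.imwrite('pics/s9c.png',v[:,:,::-1])
```

```text
11.7 [ 0.4022 -0.1696  0.0792] yaw 2.7936 zax [ 0.002 -0.001 -1.   ] q [-0.55 -0.17 -0.41  1.33  0.   -0.21] F [ 5.4 -2.5  0.8] 0.015475378296385343
moved [ 4.01899225e-02 -8.62470864e-06 -1.04666345e-03] F tool [-5.94799578 -0.49640328 -0.76948976]
[[-6.27, -0.85, -2.08]] [[230, 295], [230, 296], [230, 297], [231, 295], [231, 296], [231, 297], [231, 298], [232, 296], [232, 297], [232, 298], [233, 296], [233, 297], [233, 298], [234, 297], [234, 298], [235, 297], [235, 298], [236, 297]]
```

View pics/s9c.png

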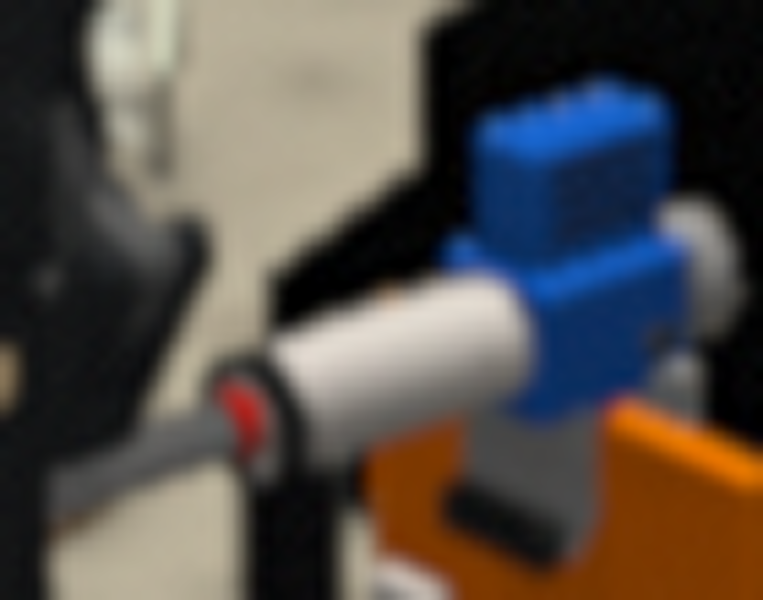

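The scene shows the red band partly out of the barrel's mouth (red at about column 297, row 232) and the clip seated on the orange edge. The rod is about 40 mm out, with a pull of about 6 N.

```bash
python3 -c "
from station import *
print(hand_in())"
```

```text
the job is handed in; nothing more can be done
None
```

The job is handed in, but no verdict came back: the clip is seated on the guard and was let go, and the gripper is holding the knob with the rod about 40 mm out at about 6 N and the barrel's mouth within the red band. The arm stayed clear of the glassware.

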